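Close the ink tins, lightest ink first

TASK

Close the three ink tins by pressing each raised lid fully home with a gentle touch of the fingertips from above, lightest ink first: yellow, then red, then black, not touching a darker tin until the lighter ones are closed. Only press: leave the tins standing in their places, without lifting, tipping or shoving them, and leave the jar, bottle, knife and roller alone.

Things in the scene. Friction and masses are not known exactly. Their poses are not given: they have to be found in the camera images.
- tin_yellow: The yellow ink tin: a loose round steel tin, 76 mm across, body 55 mm high, about 0.5 kg, with a broad yellow band and a yellow lid. It stands upright on the marble slab (slab top 12 mm above the bench). Origin: centre of its underside; z up.
- lid_yellow (a joint): How far the yellow lid has been pressed into its tin, in m: 0 = fully raised (10 mm proud), 0.010 = fully home, resting on the tin's rim. Starts between 0 and 0.003. Slides straight down; friction about 3 N and slight damping, stays where it is left, and meets a firm stop when home.
- lid_yellow_top (a point): Centre of the top face of the yellow lid, a flat disc 72 mm across and 6 mm thick; it moves with the lid. Lid top is 71 mm above the tin's underside when fully raised, 61 mm when home. The thin lid flexes about 1 mm per 7 N, springing back. Over 30 N dents it: come down slowly (15 to 40 mm/s) and stop at 6 to 10 N.
- tin_red: The red ink tin: a loose round steel tin, 76 mm across, body 55 mm high, about 0.5 kg, with a broad red band and a red lid. It stands upright on the marble slab (slab top 12 mm above the bench). Origin: centre of its underside; z up.
- lid_red (a joint): How far the red lid has been pressed into its tin, in m: 0 = fully raised (10 mm proud), 0.010 = fully home, resting on the tin's rim. Starts between 0 and 0.003. Slides straight down; friction about 3 N and slight damping, stays where it is left, and meets a firm stop when home.
- lid_red_top (a point): Centre of the top face of the red lid, a flat disc 72 mm across and 6 mm thick; it moves with the lid. Lid top is 71 mm above the tin's underside when fully raised, 61 mm when home. The thin lid flexes about 1 mm per 7 N, springing back. Over 30 N dents it: come down slowly (15 to 40 mm/s) and stop at 6 to 10 N.
- tin_black: The black ink tin: a loose round steel tin, 76 mm across, body 55 mm high, about 0.5 kg, with a broad black band and a black lid. It stands upright on the marble slab (slab top 12 mm above the bench). Origin: centre of its underside; z up.
- lid_black (a joint): How far the black lid has been pressed into its tin, in m: 0 = fully raised (10 mm proud), 0.010 = fully home, resting on the tin's rim. Starts between 0 and 0.003. Slides straight down; friction about 3 N and slight damping, stays where it is left, and meets a firm stop when home.
- lid_black_top (a point): Centre of the top face of the black lid, a flat disc 72 mm across and 6 mm thick; it moves with the lid. Lid top is 71 mm above the tin's underside when fully raised, 61 mm when home. The thin lid flexes about 1 mm per 7 N, springing back. Over 30 N dents it: come down slowly (15 to 40 mm/s) and stop at 6 to 10 N.
- slab: White marble inking slab, 260 x 460 x 12 mm, fixed to the bench; the three tins and the small jar stand on it. Origin: centre of its underside; y along its long side.
- jar: Bystander: small closed jar, 40 mm across, 50 mm high, white cap, loose on the slab beyond the tins. Origin: centre of its underside.
- bottle: Bystander: blue cleaner bottle, 66 mm across, 190 mm high, yellow cap, loose on the bench to the robot's right. Origin: centre of its underside.
- knife: Bystander: ink knife with a wooden handle and a steel blade 50 mm wide, 220 mm long and up to 18 mm high, lying loose on the bench to the robot's left, along its own x axis. Origin: on its underside where handle and blade meet.
- roller: Bystander: ink roller with a black rubber drum 40 mm in diameter and 110 mm long and a red handle, lying loose on the bench to the right of the slab. Origin: on the bench under the middle of the drum; the handle points along its own +x, away from the robot.
Mind the look-alikes: they are no part of the job. There is more than one size of the tin_yellow; the job needs the smallest.

How it is judged:
By the outcome, as a careful person would: the job done as asked, in the order asked, and still so for the second after the job is handed in, with the robot touching nothing.
It also fails if it takes over 48 s, if anything falls off the work surface, if the arm or the gripper's body presses on something with over 40 N, if the wrist force passes 120 N, or if a joint passes its speed limit or range.

ROBOT

A 6-joint arm with a two-finger parallel gripper is mounted at the origin on the work surface. World frame = base frame: x ahead of the robot, y to its left, z up, the work surface at z = 0. Lengths are in m, angles in rad, forces in N, time in s.
With the tool pointing down it reaches from about 0.35 to 0.85 m from the base axis. Payload 8.1 kg.
Tool frame: the origin (TCP) lies midway between the tips of the shut fingers; the grasp point (between the pads) lies 19 mm behind it; z points along the fingers, y is the line along which they close (so a half turn about z gives the same grasp; the last joint's range is limited). The gripper opens to 93 mm and grips with 3 to 60 N. Pads are 15 mm wide; open, the fingers measure 128 mm over their backs; the gripper's body (75 mm by 188 mm) begins 65 mm behind the grasp point.
Start: joints at [-1.421, 0.13, 1.488, -0, 1.523, -0.085], TCP at [0.14, -0.584, 0.219] pointing down, gripper open.
Joint ranges: [-2.96, 2.96], [-0.89, 2.26], [0.02, 2.5], [-1.34, 4.48], [0, 2.73], [-2.66, 2.66]. Speed limits (rad/s): [2.39, 2.39, 2.79, 3.14, 3.14, 3.14].

INTERFACE

Orientations are given as a rotation vector (axis times angle).
In Python, from plant import read_state, read_camera, camera_model, close_job gives the robot as it stands. The module is installed in compiled form; this text tells all that it offers.
- The arm moves only by the tool carry_out, never from a script. Its argument "moves" is a list of rows, each an object of numbers: "jaw": the finger opening in m, from 0 to 0.093; "dx", "dy", "dz": the shift along the tool's x, y, z in m; "yaw": the turn about the tool's z in rad. In form: [{"jaw": .., "dx": .., "dy": .., "dz": .., "yaw": ..}, ...]. A call has 1 to 8 rows; each row shifts and turns the commanded pose from where the row before left it, along the tool's axes as they then stand; what a row does not reach is not made up. A row lasts 1/8 s, in which the tool goes at most 62.5 mm and 10.7 degrees, less where a joint would pass 70% of its speed; a pose out of reach is approached as far as the arm can. A call is refused whole if a number of a shift passes 0.0625 or a number of a turn 0.188, either way. A call with a gripper value outside its range is refused whole. The fingers move at their own pace and stop on an object; "grip_force" is the grip in N (left out, the last holds). Time passes only in rows, so rows that do not move let the fingers close. It gives the time, the measured TCP pose, the force, the opening and the grip force at its end, in the units of the state.
- read_state(): the state, without advancing time (a new reading comes with each control period).
- read_camera(name): name is "scene" or "top" or "wrist"; returns the picture (420x560x3 uint8, red, green, blue); there is no depth.
- camera_model(name): a dict with "camera_matrix" (3x3 intrinsics, pixels), "k1" (the pictures are not rectified: a ray, as slopes to the right and down, at radius r is drawn at 1 + k1 r^2 times it, then the intrinsics apply), "view" (4x4, takes a point from world to camera coordinates). Camera axes: x right, y up, looking along -z (the intrinsics and any distortion apply to the point x, -y, -z); pixel columns grow to the right and rows downward; lengths in m; the calibration is good to about 2 mm. A picture is of the moment at which its call begins: read the wrist's pose just before it. camera_model takes no time and is no camera call; for the wrist camera it gives the pose at the moment of the call.
- close_job(): hands the job in; it is judged then, once.
The state is a dict: "t": time; "q": joint angles; "dq": joint speeds; "joint_torque": joint torques, N m; "tool_pos": TCP position; "orientation": TCP orientation; "force": force on the tool from outside, world axes, zero at the start; "wrist_torque": the same for the moment, N m; "opening": finger opening in m; "gripper_force": force on a finger pad.
Only numpy, scipy, OpenCV 4.12 (cv2) and the standard library are available. Lean on these libraries where they do the work, as an engineer would, in place of code of your own. Each camera call takes 0.05 s, during which the arm holds its last target. There are 200 camera calls.

## Working session

There is one attempt and no reset: what is moved stays moved. The work goes in short steps, Python scripts to look and compute and a tool call to move; the robot and the scene stay as the last step left them, time stands still between calls to the robot, and variables do not carry over. Pictures are saved under pics/ and viewed, at most 10 in all, crops included, and the job is handed in when it is done.

Besides the shell and the picture viewer there is one more tool, called in YAML: its name, and indented under it one key for each argument. carry_out: Moves the arm, as the interface text tells. Its arguments: {"type":"object","properties":{"moves":{"type":"array","items":{"type":"object","properties":{"jaw":{"type":"number"},"dx":{"type":"number"},"dy":{"type":"number"},"dz":{"type":"number"},"yaw":{"type":"number"}}}},"grip_force":{"type":"number"}},"required":["moves"]}

```bash
mkdir -p pics; cat > h.py <<'E'
import numpy as np,cv2
from plant import *
def ray(m,u,v):
    K=np.array(m["camera_matrix"]);V=np.array(m["view"]);k=m["k1"]
    d=np.array([(u-K[0,2])/K[0,0],(v-K[1,2])/K[1,1]]);p=d.copy()
    for _ in range(20): p=d/(1+k*(p@p))
    R=V[:3,:3];return -R.T@V[:3,3],R.T@np.array([p[0],-p[1],-1])
def onz(m,u,v,z):
    o,d=ray(m,u,v);return o+d*(z-o[2])/d[2]
E
python3 - <<'E'
from h import *
s=read_state();print(s)
for n in("top","scene"):
    cv2.imwrite(f"pics/{n}0.png",read_camera(n)[:,:,::-1]);m=camera_model(n);print(n,ray(m,280,210),m["k1"])
E
```

```text
{'t': 0.0, 'q': array([-1.42139811e+00,  1.31158976e-01,  1.48926446e+00, -6.21546839e-06,
        1.52297231e+00, -8.54327902e-02]), 'dq': array([ 9.01157068e-04,  1.36096488e-03,  6.53806582e-05, -4.54827276e-04,
        1.07698474e-03, -5.12486141e-04]), 'joint_torque': array([-2.91551056e-03, -5.59858632e+01, -4.91755199e+01,  7.62489508e-02,
        3.51047341e-02, -1.87547307e-04]), 'tool_pos': array([ 0.13952454, -0.58298107,  0.21759688]), 'orientation': array([-3.11817227e+00, -3.67814071e-01,  1.00258065e-04]), 'force': array([ 0.35022408, -0.37389404,  0.9689717 ]), 'wrist_torque': array([ 0.02563491,  0.03371743, -0.03420656]), 'gripper_force': 0.0, 'opening': 0.09293366374838691}
top (array([0.3347131 , 0.01354396, 1.42743893]), array([ 0.10351587,  0.00334873, -0.9946645 ])) -0.07870716630766462
scene (array([1.00380385, 0.46342379, 0.9116268 ]), array([-0.45785303, -0.42483814, -0.78097456])) -0.048951651789322974
```

View pics/top0.png

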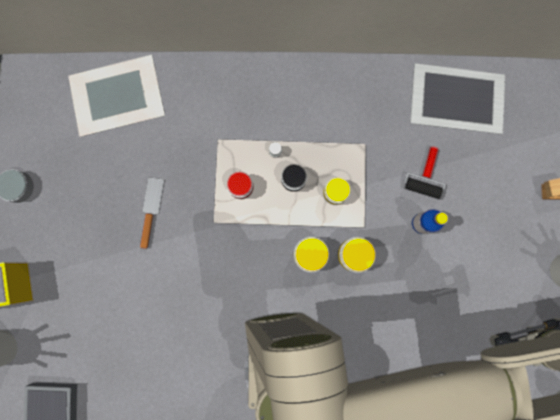

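View pics/scene0.png

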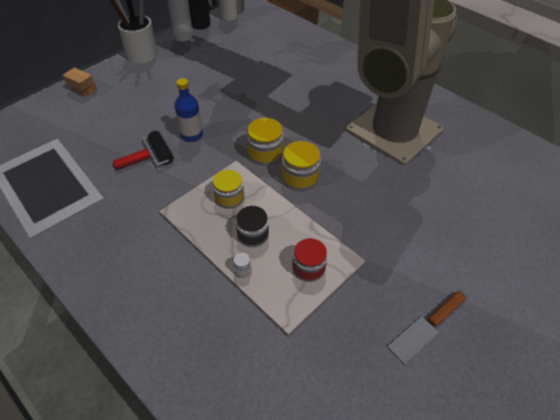

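Yellow candidates in the top view are (338,190) on the slab, and (312,254) and (358,254) on the bench. The one at (338,190) looks smallest and stands on the slab. Next I measure the diameters and confirm in an enlarged crop.

```bash
python3 - <<'E'
from h import *
im=cv2.imread("pics/top0.png");m=camera_model("top")
cv2.imwrite("pics/crop.png",cv2.resize(im[130:280,205:405],None,fx=4,fy=4,interpolation=cv2.INTER_CUBIC))
hsv=cv2.cvtColor(im,cv2.COLOR_BGR2HSV);H,S,V=cv2.split(hsv)
M={"y":(H>22)&(H<35)&(S>150)&(V>130),"r":((H<8)|(H>172))&(S>150)&(V>120),"k":(V<60)}
for c,k in M.items():
    cs,_=cv2.findContours(k.astype(np.uint8),0,cv2.CHAIN_APPROX_NONE)
    for a in cs:
        if 250<cv2.contourArea(a)<2000:
            (u,v),r=cv2.minEnclosingCircle(a)
            if not(200<u<400 and 130<v<290):continue
            e=cv2.fitEllipse(a);u,v=e[0];z=.0815
            p=onz(m,u,v,z);w=[np.linalg.norm(onz(m,u+d/2,v,z)-onz(m,u-d/2,v,z)) for d in e[1]]
            print(c,np.round((u,v),1),p.round(4),np.round(w,4),cv2.contourArea(a))
ss=[onz(m,u,v,.012).round(3) for u,v in((218,141),(366,145),(364,227),(214,222))];print(ss)
# scene
im=cv2.imread("pics/scene0.png");m=camera_model("scene")
H,S,V=cv2.split(cv2.cvtColor(im,cv2.COLOR_BGR2HSV))
for c,(u,v) in dict(y=(228,181),r=(310,252),k=(252,217)).items(): print("scene",c,onz(m,u,v,.0815).round(4))
E
```

```text
y [358.6 254.3] [ 0.3487 -0.2094  0.0815] [0.0904 0.0913] 772.5
y [311.7 254. ] [ 0.3485 -0.0742  0.0815] [0.0887 0.0912] 766.5
y [337.6 189.3] [ 0.5371 -0.1496  0.0815] [0.0647 0.0671] 396.0
r [239.1 183.4] [0.5517 0.1382 0.0815] [0.0629 0.0655] 377.5
k [293.9 175.5] [ 0.5767 -0.0215  0.0815] [0.0595 0.0615] 334.0
[array([0.696, 0.213, 0.012]), array([ 0.688, -0.247,  0.012]), array([ 0.432, -0.238,  0.012]), array([0.443, 0.219, 0.012])]
scene y [ 0.5408 -0.1436  0.0815]
scene r [0.5562 0.1403 0.0815]
scene k [ 0.5775 -0.0202  0.0815]
```

View pics/crop.png

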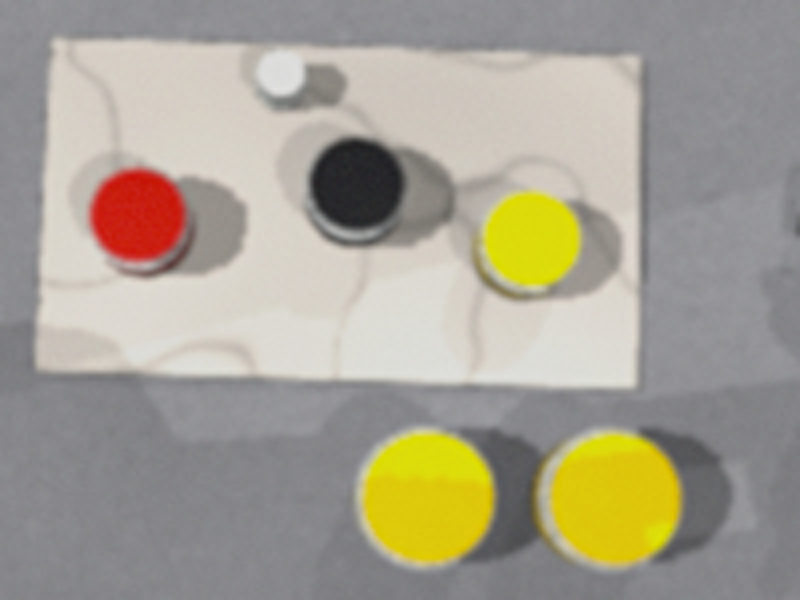

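The crop confirms it: the small yellow tin is at crop pixel (530,240) on the slab, and the two bench tins are clearly larger (about 91 mm against 67 mm across the mask). Red is at (138,215) and black at (356,184). I'm moving over the yellow tin, above bottle height, with the jaws shut.

carry_out:
  moves:
    - {"jaw": 0, "dz": -0.03}
    - {"jaw": 0, "dx": 0.041, "dy": -0.027}
    - {"jaw": 0, "dx": 0.041, "dy": -0.027}
    - {"jaw": 0, "dx": 0.041, "dy": -0.027}
    - {"jaw": 0, "dx": 0.041, "dy": -0.027}
    - {"jaw": 0, "dx": 0.041, "dy": -0.027}
    - {"jaw": 0, "dx": 0.041, "dy": -0.027}
    - {"jaw": 0, "dx": 0.041, "dy": -0.027}

```text
invalid input at $.moves[0]: expected keys jaw, dx, dy, dz, yaw
```

carry_out:
  moves:
    - {"jaw": 0, "dx": 0.041, "dy": -0.027}
    - {"jaw": 0, "dx": 0.041, "dy": -0.027}
    - {"jaw": 0, "dx": 0.041, "dy": -0.027}
    - {"jaw": 0, "dx": 0.041, "dy": -0.027}
    - {"jaw": 0, "dx": 0.041, "dy": -0.027}
    - {"jaw": 0}

```text
invalid input at $.moves[0]: expected keys jaw, dx, dy, dz, yaw
```

carry_out:
  moves:
    - {"jaw": 0, "dx": 0, "dy": 0, "dz": -0.03, "yaw": 0}
    - {"jaw": 0, "dx": 0.041, "dy": -0.027, "dz": 0, "yaw": 0}
    - {"jaw": 0, "dx": 0.041, "dy": -0.027, "dz": 0, "yaw": 0}
    - {"jaw": 0, "dx": 0.041, "dy": -0.027, "dz": 0, "yaw": 0}
    - {"jaw": 0, "dx": 0.041, "dy": -0.027, "dz": 0, "yaw": 0}
    - {"jaw": 0, "dx": 0.041, "dy": -0.027, "dz": 0, "yaw": 0}
    - {"jaw": 0, "dx": 0.041, "dy": -0.027, "dz": 0, "yaw": 0}
    - {"jaw": 0, "dx": 0.041, "dy": -0.027, "dz": 0, "yaw": 0}

```text
t: 1.1
tool_pos: [0.3755, -0.3315, 0.2483]
orientation: [-3.12, -0.368, 0.0]
force: [0.2, -1.0, -0.3]
opening: 0.0176
gripper_force: 0.0
```

carry_out:
  moves:
    - {"jaw": 0, "dx": 0.041, "dy": -0.027, "dz": 0, "yaw": 0}
    - {"jaw": 0, "dx": 0.041, "dy": -0.027, "dz": 0, "yaw": 0}
    - {"jaw": 0, "dx": 0.041, "dy": -0.027, "dz": 0, "yaw": 0}
    - {"jaw": 0, "dx": 0.041, "dy": -0.027, "dz": 0, "yaw": 0}
    - {"jaw": 0, "dx": 0, "dy": 0, "dz": 0, "yaw": 0}
    - {"jaw": 0, "dx": 0, "dy": 0, "dz": 0, "yaw": 0}

```text
t: 1.85
tool_pos: [0.5087, -0.1899, 0.2481]
orientation: [-3.12, -0.369, 0.002]
force: [-0.1, -0.3, 0.4]
opening: 0.0006
gripper_force: 0.0
```

carry_out:
  moves:
    - {"jaw": 0, "dx": 0.038, "dy": -0.033, "dz": 0.03, "yaw": 0}
    - {"jaw": 0, "dx": 0, "dy": 0, "dz": 0.05, "yaw": 0}
    - {"jaw": 0, "dx": 0, "dy": 0, "dz": 0.04, "yaw": 0}
    - {"jaw": 0, "dx": 0, "dy": 0, "dz": 0, "yaw": 0}
    - {"jaw": 0, "dx": 0, "dy": 0, "dz": 0, "yaw": 0}

```text
t: 2.48
tool_pos: [0.5389, -0.1501, 0.1305]
orientation: [3.119, 0.366, 0.003]
force: [-0.8, -0.2, 0.8]
opening: 0.0004
gripper_force: 0.0
```

```bash
python3 - <<'E'
from h import *
s=read_state();print(s["tool_pos"],s["force"]);m=camera_model("wrist");im=read_camera("wrist")[:,:,::-1].copy()
cv2.imwrite("pics/w1.png",im);print(ray(m,280,210))
H,S,V=cv2.split(cv2.cvtColor(im,cv2.COLOR_BGR2HSV))
k=((H>22)&(H<35)&(S>150)&(V>90)).astype(np.uint8)
cs,_=cv2.findContours(k,0,cv2.CHAIN_APPROX_NONE)
for a in cs:
    if cv2.contourArea(a)>800:
        e=cv2.fitEllipse(cv2.convexHull(a));print(np.round(e[0]),np.round(e[1]),onz(m,*e[0],.0815).round(4),cv2.boundingRect(a))
E
```

```text
[ 0.53885296 -0.15010374  0.13052416] [-0.78119475 -0.21402791  0.76468424]
(array([ 0.61096223, -0.13374881,  0.2973676 ]), array([-0.25078025, -0.06613657, -0.96580428]))
[282. 218.] [53. 87.] [ 0.5491 -0.1517  0.0815] (243, 185, 77, 70)
```

View pics/w1.png

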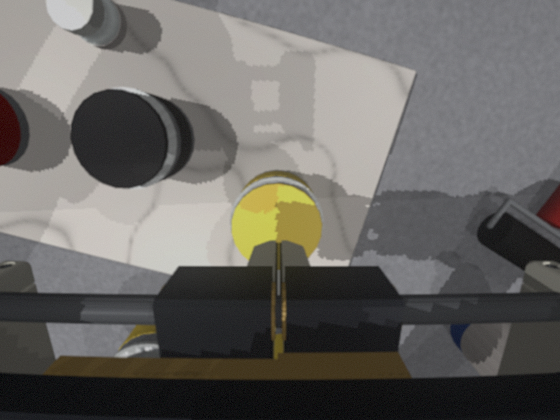

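The wrist view shows the yellow lid spanning columns 232–322, centred near (277,230) under the shut fingertips, so the alignment holds. Descending.

carry_out:
  moves:
    - {"jaw": 0, "dx": 0, "dy": 0, "dz": 0.012, "yaw": 0}
    - {"jaw": 0, "dx": 0, "dy": 0, "dz": 0.012, "yaw": 0}
    - {"jaw": 0, "dx": 0, "dy": 0, "dz": 0.01, "yaw": 0}
    - {"jaw": 0, "dx": 0, "dy": 0, "dz": 0.005, "yaw": 0}
    - {"jaw": 0, "dx": 0, "dy": 0, "dz": 0.003, "yaw": 0}
    - {"jaw": 0, "dx": 0, "dy": 0, "dz": 0.003, "yaw": 0}
    - {"jaw": 0, "dx": 0, "dy": 0, "dz": 0.003, "yaw": 0}

```text
t: 3.4
tool_pos: [0.5387, -0.1489, 0.0808]
orientation: [3.12, 0.368, 0.001]
force: [0.0, 0.2, 0.3]
opening: 0.0006
gripper_force: 0.2
```

carry_out:
  moves:
    - {"jaw": 0, "dx": 0, "dy": 0, "dz": 0.003, "yaw": 0}
    - {"jaw": 0, "dx": 0, "dy": 0, "dz": 0.003, "yaw": 0}

```text
t: 3.65
tool_pos: [0.5387, -0.1489, 0.0749]
orientation: [3.12, 0.368, 0.001]
force: [-1.4, 0.0, 2.1]
opening: 0.0006
gripper_force: 1.5
```

carry_out:
  moves:
    - {"jaw": 0, "dx": 0, "dy": 0, "dz": 0.002, "yaw": 0}

```text
t: 3.78
tool_pos: [0.5387, -0.1489, 0.0727]
orientation: [3.12, 0.368, 0.001]
force: [-0.6, 0.7, 2.8]
opening: 0.0005
gripper_force: 2.0
```

carry_out:
  moves:
    - {"jaw": 0, "dx": 0, "dy": 0, "dz": 0.001, "yaw": 0}

```text
t: 3.9
tool_pos: [0.5387, -0.1489, 0.0721]
orientation: [3.12, 0.368, 0.001]
force: [-3.0, 0.9, 7.9]
opening: 0.0001
gripper_force: 4.0
```

carry_out:
  moves:
    - {"jaw": 0, "dx": 0, "dy": 0, "dz": 0, "yaw": 0}

```text
t: 4.03
tool_pos: [0.5387, -0.1489, 0.0723]
orientation: [3.12, 0.368, 0.001]
force: [-2.3, 1.0, 6.9]
opening: 0.0005
gripper_force: 3.3
```

Yellow is home: it holds a steady 7 N at 72 mm, against an expected 73 mm less 1 mm of flex. Lifting and moving to red.

carry_out:
  moves:
    - {"jaw": 0, "dx": 0, "dy": 0, "dz": -0.004, "yaw": 0}
    - {"jaw": 0, "dx": 0, "dy": 0, "dz": -0.03, "yaw": 0}
    - {"jaw": 0, "dx": 0, "dy": 0, "dz": -0.05, "yaw": 0}
    - {"jaw": 0, "dx": 0.0135, "dy": -0.0462, "dz": 0, "yaw": 0}
    - {"jaw": 0, "dx": 0.0135, "dy": -0.0462, "dz": 0, "yaw": 0}
    - {"jaw": 0, "dx": 0.0135, "dy": -0.0462, "dz": 0, "yaw": 0}
    - {"jaw": 0, "dx": 0.0135, "dy": -0.0462, "dz": 0, "yaw": 0}

```text
t: 4.9
tool_pos: [0.5476, 0.0449, 0.1554]
orientation: [-3.12, -0.367, 0.0]
force: [1.2, -0.8, -0.5]
opening: 0.0003
gripper_force: 0.0
```

carry_out:
  moves:
    - {"jaw": 0, "dx": 0.0135, "dy": -0.0462, "dz": 0, "yaw": 0}
    - {"jaw": 0, "dx": 0.0135, "dy": -0.0462, "dz": 0, "yaw": 0}
    - {"jaw": 0, "dx": 0, "dy": 0, "dz": 0.025, "yaw": 0}
    - {"jaw": 0, "dx": 0, "dy": 0, "dz": 0, "yaw": 0}
    - {"jaw": 0, "dx": 0, "dy": 0, "dz": 0, "yaw": 0}

```text
t: 5.52
tool_pos: [0.5527, 0.1391, 0.1309]
orientation: [3.12, 0.367, -0.001]
force: [-0.2, -0.7, 1.3]
opening: 0.0003
gripper_force: 0.0
```

```bash
python3 - <<'E'
from h import *
s=read_state();print(s["tool_pos"],s["force"]);im=read_camera("wrist")[:,:,::-1].copy()
cv2.imwrite("pics/w2.png",im)
E
```

```text
[0.55268157 0.13912347 0.13094672] [-0.19191326 -0.68768592  1.30632331]
```

View pics/w2.png

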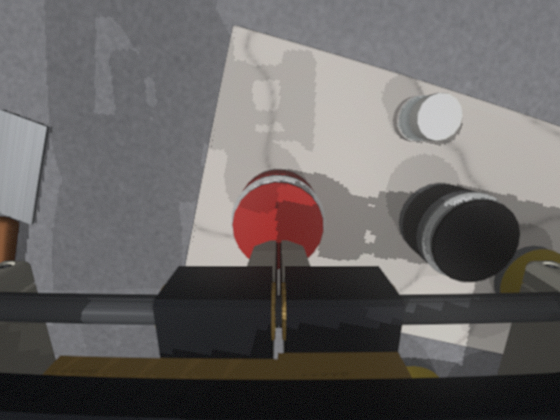

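The red lid spans columns 233–323, centred near (278,228), the same alignment as yellow. Pressing.

carry_out:
  moves:
    - {"jaw": 0, "dx": 0, "dy": 0, "dz": 0.012, "yaw": 0}
    - {"jaw": 0, "dx": 0, "dy": 0, "dz": 0.012, "yaw": 0}
    - {"jaw": 0, "dx": 0, "dy": 0, "dz": 0.01, "yaw": 0}
    - {"jaw": 0, "dx": 0, "dy": 0, "dz": 0.005, "yaw": 0}
    - {"jaw": 0, "dx": 0, "dy": 0, "dz": 0.003, "yaw": 0}
    - {"jaw": 0, "dx": 0, "dy": 0, "dz": 0.003, "yaw": 0}
    - {"jaw": 0, "dx": 0, "dy": 0, "dz": 0.003, "yaw": 0}

```text
t: 6.45
tool_pos: [0.553, 0.1397, 0.0828]
orientation: [-3.12, -0.368, -0.001]
force: [-0.7, -0.4, 0.2]
opening: 0.0007
gripper_force: 0.0
```

carry_out:
  moves:
    - {"jaw": 0, "dx": 0, "dy": 0, "dz": 0.003, "yaw": 0}
    - {"jaw": 0, "dx": 0, "dy": 0, "dz": 0.003, "yaw": 0}

```text
t: 6.7
tool_pos: [0.5529, 0.1397, 0.0769]
orientation: [-3.12, -0.368, -0.001]
force: [-0.5, 0.7, 2.5]
opening: 0.0004
gripper_force: 1.5
```

carry_out:
  moves:
    - {"jaw": 0, "dx": 0, "dy": 0, "dz": 0.002, "yaw": 0}

```text
t: 6.82
tool_pos: [0.5529, 0.1397, 0.0748]
orientation: [-3.12, -0.368, -0.001]
force: [-0.6, 0.4, 2.8]
opening: 0.0006
gripper_force: 1.4
```

carry_out:
  moves:
    - {"jaw": 0, "dx": 0, "dy": 0, "dz": 0.002, "yaw": 0}

```text
t: 6.95
tool_pos: [0.5529, 0.1397, 0.0727]
orientation: [-3.12, -0.368, -0.001]
force: [-1.0, 0.5, 3.7]
opening: -0.0002
gripper_force: 1.9
```

carry_out:
  moves:
    - {"jaw": 0, "dx": 0, "dy": 0, "dz": 0.001, "yaw": 0}
    - {"jaw": 0, "dx": 0, "dy": 0, "dz": 0, "yaw": 0}

```text
t: 7.2
tool_pos: [0.553, 0.1397, 0.0723]
orientation: [-3.12, -0.368, -0.001]
force: [-2.8, 0.3, 7.6]
opening: 0.0004
gripper_force: 3.4
```

Red is home at 7.6 N and 72.3 mm. Next is black.

carry_out:
  moves:
    - {"jaw": 0, "dx": 0, "dy": 0, "dz": -0.004, "yaw": 0}
    - {"jaw": 0, "dx": 0, "dy": 0, "dz": -0.025, "yaw": 0}
    - {"jaw": 0, "dx": 0, "dy": 0, "dz": -0.03, "yaw": 0}
    - {"jaw": 0, "dx": -0.0035, "dy": 0.0405, "dz": 0, "yaw": 0}
    - {"jaw": 0, "dx": -0.0035, "dy": 0.0405, "dz": 0, "yaw": 0}
    - {"jaw": 0, "dx": -0.0035, "dy": 0.0405, "dz": 0, "yaw": 0}
    - {"jaw": 0, "dx": -0.0035, "dy": 0.0405, "dz": 0, "yaw": 0}
    - {"jaw": 0, "dx": 0, "dy": 0, "dz": 0, "yaw": 0}

```text
t: 8.2
tool_pos: [0.5767, -0.0239, 0.1303]
orientation: [3.12, 0.363, -0.001]
force: [0.4, 0.9, -0.2]
opening: 0.0003
gripper_force: 0.0
```

carry_out:
  moves:
    - {"jaw": 0, "dx": 0, "dy": 0, "dz": 0, "yaw": 0}

```text
t: 8.32
tool_pos: [0.5764, -0.0209, 0.1302]
orientation: [-3.119, -0.367, 0.001]
force: [0.0, -0.2, 0.1]
opening: 0.0005
gripper_force: 0.0
```

```bash
python3 - <<'E'
from h import *
s=read_state();print(s["tool_pos"],s["force"]);im=read_camera("wrist")[:,:,::-1].copy()
cv2.imwrite("pics/w3.png",im)
E
```

```text
[ 0.5764238 -0.0208966  0.1302496] [ 0.01018263 -0.15782778  0.06998218]
```

View pics/w3.png

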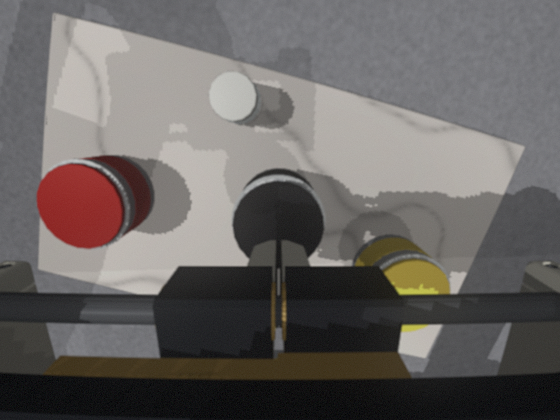

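The black lid spans columns 233–323, centred near (278,228). The red tin (left) and yellow tin (right) stand in place. Pressing black.

carry_out:
  moves:
    - {"jaw": 0, "dx": 0, "dy": 0, "dz": 0.012, "yaw": 0}
    - {"jaw": 0, "dx": 0, "dy": 0, "dz": 0.012, "yaw": 0}
    - {"jaw": 0, "dx": 0, "dy": 0, "dz": 0.01, "yaw": 0}
    - {"jaw": 0, "dx": 0, "dy": 0, "dz": 0.005, "yaw": 0}
    - {"jaw": 0, "dx": 0, "dy": 0, "dz": 0.003, "yaw": 0}
    - {"jaw": 0, "dx": 0, "dy": 0, "dz": 0.003, "yaw": 0}
    - {"jaw": 0, "dx": 0, "dy": 0, "dz": 0.003, "yaw": 0}

```text
t: 9.25
tool_pos: [0.5771, -0.0213, 0.0829]
orientation: [3.12, 0.368, 0.001]
force: [-0.3, 0.4, 0.7]
opening: 0.0008
gripper_force: 0.0
```

carry_out:
  moves:
    - {"jaw": 0, "dx": 0, "dy": 0, "dz": 0.003, "yaw": 0}
    - {"jaw": 0, "dx": 0, "dy": 0, "dz": 0.003, "yaw": 0}

```text
t: 9.5
tool_pos: [0.577, -0.0213, 0.0769]
orientation: [3.12, 0.368, 0.001]
force: [-0.9, -0.4, 3.2]
opening: 0.0003
gripper_force: 1.5
```

carry_out:
  moves:
    - {"jaw": 0, "dx": 0, "dy": 0, "dz": 0.002, "yaw": 0}

```text
t: 9.62
tool_pos: [0.577, -0.0213, 0.0748]
orientation: [3.12, 0.368, 0.001]
force: [1.3, -0.4, 2.3]
opening: 0.0006
gripper_force: 1.4
```

carry_out:
  moves:
    - {"jaw": 0, "dx": 0, "dy": 0, "dz": 0.002, "yaw": 0}

```text
t: 9.75
tool_pos: [0.577, -0.0213, 0.0728]
orientation: [3.12, 0.368, 0.001]
force: [0.2, -0.1, 4.2]
opening: 0.0003
gripper_force: 1.9
```

carry_out:
  moves:
    - {"jaw": 0, "dx": 0, "dy": 0, "dz": 0.001, "yaw": 0}
    - {"jaw": 0, "dx": 0, "dy": 0, "dz": 0, "yaw": 0}

```text
t: 10.0
tool_pos: [0.5771, -0.0212, 0.0723]
orientation: [3.12, 0.368, 0.001]
force: [-2.1, -0.7, 7.2]
opening: 0.0005
gripper_force: 3.4
```

Black is home. I'm lifting clear and checking the scene.

carry_out:
  moves:
    - {"jaw": 0, "dx": 0, "dy": 0, "dz": -0.004, "yaw": 0}
    - {"jaw": 0, "dx": 0, "dy": 0, "dz": -0.03, "yaw": 0}
    - {"jaw": 0, "dx": 0, "dy": 0, "dz": -0.05, "yaw": 0}
    - {"jaw": 0, "dx": 0, "dy": 0, "dz": -0.05, "yaw": 0}
    - {"jaw": 0, "dx": 0, "dy": 0, "dz": -0.04, "yaw": 0}
    - {"jaw": 0, "dx": 0, "dy": 0, "dz": 0, "yaw": 0}
    - {"jaw": 0, "dx": 0, "dy": 0, "dz": 0, "yaw": 0}

```text
t: 10.88
tool_pos: [0.5764, -0.0211, 0.2447]
orientation: [-3.12, -0.368, 0.002]
force: [-0.5, -0.4, -0.7]
opening: 0.0006
gripper_force: 0.0
```

```bash
python3 - <<'E'
from h import *
cv2.imwrite("pics/w4.png",np.hstack([cv2.resize(read_camera(n)[:,:,::-1],(400,300)) for n in("scene","wrist")]))
E
```

```text
(no output)
```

View pics/w4.png

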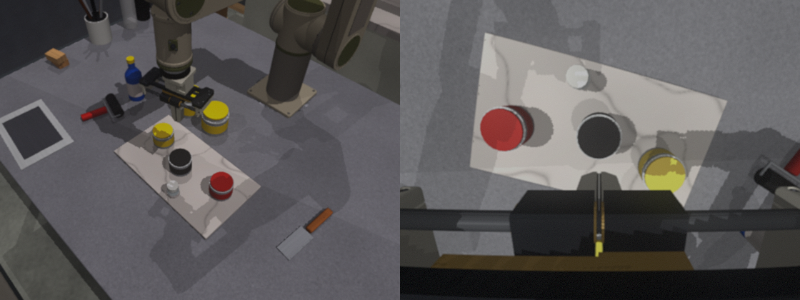

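The picture shows all three tins upright in place with their lids closed, at scene-half pixels (163,135), (180,160) and (221,185). The bystanders are undisturbed and the gripper is clear. Handing in.

```bash
python3 -c "
from plant import *
print(close_job())"
```

```text
the job is handed in; nothing more can be done
None
```

I pressed the yellow, red and black lids home in that order, each stopping firm at about 7 N, and handed the job in at about 11 s with the tins in place and the other items untouched.

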